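# Hold back the belt tensioner of the specimen polisher

### The arm

A 6-joint arm with a two-finger parallel gripper is mounted at the origin on the work surface. World frame = base frame: x ahead of the robot, y to its left, z up, the work surface at z = 0. Lengths are in mm, angles in rad, forces in N, time in s.
With the tool pointing down it reaches from about 275 to 750 mm from the base axis. Payload 10.2 kg.
Tool frame: the origin (TCP) lies at the very end of the fingers, on their centre line; the grasp point (between the pads) lies 19 mm behind it; z points along the fingers, y is the line along which they close (so a half turn about z gives the same grasp; the last joint's range is limited). The gripper opens to 85 mm and grips with 20 to 120 N. Pads are 22 mm wide; open, the fingers measure 114 mm over their backs; the gripper's body (76 mm by 85 mm) begins 54 mm behind the grasp point. The pads swing forward as they close: fully open they stand 13 mm farther back than shut.
Start: joints at [-1.339, 0.313, 1.498, -0, 1.331, -0.223], TCP at [230.612, -471.645, 231.294] pointing down, gripper open.
Joint ranges: [-2.94, 2.94], [-0.97, 2.17], [0.19, 2.56], [-1.23, 4.37], [0.02, 3.11], [-2.88, 2.88]. Speed limits (rad/s): [2.39, 2.39, 3.01, 3.14, 3.14, 3.14].

### API

Orientations are given as a unit quaternion [w, x, y, z].
In Python, from rig import ctrl gives the robot as it stands.
- The arm moves only by the tool step_arm, never from a script. Its argument "increments" is a list of rows, each a list of 3 entries, a list of its own where there are three numbers: the shift along the tool's x, y, z in cm, then the turn, a rotation vector about the tool's x, y, z in degrees, then the opening in per cent of the stroke, from 0 (shut) to 100 (fully open). A call has 1 to 8 rows; each row is the pose to reach, as a shift and turn from the pose commanded when the call began, along the tool's axes at that moment; what a row does not reach only later rows make up. A row lasts 1/8 s, in which the tool goes at most 62.5 mm and 10.7 degrees, less where a joint would pass 70% of its speed; a pose out of reach is approached as far as the arm can. A call with a gripper value outside its range is refused whole. The fingers move at their own pace and stop on an object; "squeeze" is the grip in N (left out, the last holds). Time passes only in rows, so rows that repeat a pose let the fingers close. It gives the time, the measured TCP pose, the force, the opening and the grip force at its end, in the units of the state.
- ctrl.sense(): the state, without advancing time (a new reading comes with each control period).
- ctrl.capture(name): name is "scene" or "top"; returns a dict with "img" (384x512x3 uint8, red, green, blue), "fx", "fy", "cx", "cy" (pixels), "extrinsics" (4x4, takes a point from camera to world coordinates). Camera axes: x right, y down, z forward; pixel columns grow to the right and rows downward; lengths in mm; the calibration is good to about 2 mm. A picture is of the moment at which its call begins. There is no depth.
- ctrl.finish_job(): hands the job in; it is judged then, once.
The state is a dict: "time_s": time; "joints": joint angles; "dq": joint speeds; "tau": joint torques, N m; "eef_pos": TCP position; "ee_rot": TCP orientation; "force": force on the tool from outside, world axes, zero at the start; "wrist_torque": the same for the moment, N m; "grip_width": opening from 0.0 (shut) to 1.0 (fully open); "grip_force": force on a finger pad.
Only numpy, scipy, OpenCV 4.12 (cv2) and the standard library are available. Lean on these libraries where they do the work, as an engineer would, in place of code of your own. Each camera call takes 0.05 s, during which the arm holds its last target. There are 200 camera calls.

### The job

The drive belt of the specimen polisher is about to be fitted. Slide the transport lock fully out to its end stop, then with the fingers push the sprung tensioner arm back against its spring until it is well past its click, and finish while still holding it there, still and under the spring's load. Leave the loose things lying about where they are.

Things in the scene. Friction and masses are not known exactly. Their poses are not given: they have to be found in the camera images.
- drive: Polisher belt drive, fixed on the bench: white box 230 x 450 x 50 mm. Origin at bench height; in its frame (z up) the box spans x -95..135, y -215..235 mm. At yaw 0 its x points away from the robot; yaw varies to 0.35 rad either way. On its deck (50 mm up) two pulleys at (90, -130) and (85, 70) mm, radii 19 and 41, tops 90 mm above the bench.
- pivot (a point): On the vertical pivot axis of the tensioner arm, at deck height (50 mm above the bench), at (0, 100) mm in the drive's frame. The axis does not move.
- tensioner (a joint): Angle of the flat steel tensioner arm about the pivot (rad): 0 at rest, 0.62 at the hard stop. Grows counter-clockwise from above: the post moves towards the drive's +x. At 0 the arm points along the drive's -y, turned 0.30 rad towards -x. A spring drives it back to 0: about 5 N at the post at the start, 10.5 N at the end. While the lock's bolt is in, it cannot move.
- post_top (a point): Centre of the top of the tensioner arm's post, the handle to push or grip: upright dark steel pin, 16 mm diameter, 150 mm from the pivot, top 125 mm above the bench, bare down to 70 mm. On the arm, 85 mm from the pivot, is a black idler roller, 34 mm diameter, top 88 mm above the bench.
- lock (a joint): Travel of the transport lock (m): 0 with its bolt fully in behind the end of the arm, 0.050 fully out at its end stop. It grows towards the drive's -y. It starts somewhere between 0 and 0.012, slides with about 2.5 N of friction and stays where it is left.
- grip_top (a point): Centre of the top of the lock's grip: an upright black fin, 26 mm along the drive's x, 14 mm along y, top 115 mm above the bench, rising 43 mm out of a dark steel carriage 36 x 34 mm.
- mount: Bystander: black resin specimen mount, 32 mm diameter, 20 mm high; origin at the centre of its underside.
- ref_block: Bystander: round steel hardness reference block, 60 mm diameter, 14 mm high lying on the drive's deck between the two pulleys; origin at the centre of its underside
- vice: Bystander: small dark specimen vice with orange jaw pads, 125 x 60 mm, 60 mm high, on the bench beside the drive's -y end; origin at bench height under its base.
- pawl (a joint): Travel of the sprung brass click pawl at the arm's tail (m): 0 at rest. The tail lifts it from about 0.18 rad of arm angle (some 3 N more at the post) to 4 mm at 0.30, where it clicks over; from about 0.42 rad it is back at 0 and the click is past. It does not latch: let go, the arm springs back.

How it is judged:
By the outcome, as a careful person would: the job done as asked, in the order asked, and still so for the second after the job is handed in, while the arm keeps its last pose, push and grip.
It also fails if it takes over 48 s, if anything falls off the work surface, if the arm or the gripper's body presses on something with over 40 N, if the wrist force passes 120 N, or if a joint passes its speed limit or range.

## Working session

There is one attempt and no reset: what is moved stays moved. The work goes in short steps, Python scripts to look and compute and a tool call to move; the robot and the scene stay as the last step left them, time stands still between calls to the robot, and variables do not carry over. Pictures are saved under pics/ and viewed, at most 10 in all, crops included, and the job is handed in when it is done.

Besides the shell and the picture viewer there is one more tool, called after "Call:" in YAML: its name, and indented under it one key for each argument. step_arm: Moves the arm, as the interface text tells. Its arguments: {"type":"object","properties":{"increments":{"type":"array"},"squeeze":{"type":"number"}},"required":["increments"]}

```bash
mkdir -p pics; cat > h.py <<'E'
import numpy as np, cv2
from rig import ctrl
def ray(c,u,v):
    E=np.array(c["extrinsics"]); d=E[:3,:3]@np.array([(u-c["cx"])/c["fx"],(v-c["cy"])/c["fy"],1.]); return E[:3,3],d
def onz(c,u,v,z):
    o,d=ray(c,u,v); return o+d*(z-o[2])/d[2]
def cap(n,f):
    c=ctrl.capture(n); cv2.imwrite(f"pics/{f}.png",cv2.cvtColor(c["img"],cv2.COLOR_RGB2BGR)); return c
def proj(c,p):
    E=np.linalg.inv(np.array(c["extrinsics"])); q=E[:3,:3]@np.array(p)+E[:3,3]; return q[0]/q[2]*c["fx"]+c["cx"],q[1]/q[2]*c["fy"]+c["cy"]
E
python3 - <<'E'
from h import *
import pickle
a=cap("top","top0"); b=cap("scene","sc0")
pickle.dump((a,b),open("c0.pkl","wb"))
for n in("top0","sc0"):
    i=cv2.imread(f"pics/{n}.png"); cv2.imwrite(f"pics/{n}b.png",cv2.resize(i,(800,600),interpolation=cv2.INTER_CUBIC))
for c in(a,b): print(c["fx"],c["cx"],c["cy"],np.round(c["extrinsics"],3).tolist())
print(ctrl.sense())
E
```

```text
388.273982191406 253.34653617143962 197.65575597878592 [[-0.008, -0.989, 0.148, 423.105], [-1.0, 0.008, -0.002, 66.119], [0.001, -0.148, -0.989, 994.286], [0.0, 0.0, 0.0, 1.0]]
384.9767494467312 257.1219476572645 189.23497451401067 [[-0.711, 0.607, -0.354, 849.535], [0.703, 0.613, -0.361, 331.775], [-0.002, -0.506, -0.863, 737.739], [0.0, 0.0, 0.0, 1.0]]
{'time_s': 0.1, 'joints': array([-1.33938665e+00,  3.13410642e-01,  1.49834263e+00,  3.49953014e-06,
        1.33103066e+00, -2.23412047e-01]), 'dq': array([-0.00023209, -0.00164713, -0.00039701,  0.00112006,  0.00010739,
        0.0007725 ]), 'tau': array([ 1.92105821e-03, -4.12904620e+01, -2.60139209e+01, -2.32134817e-04,
        3.05502690e-03, -1.73484949e-06]), 'eef_pos': array([ 230.56378051, -471.40651506,  230.79077542]), 'ee_rot': array([-5.95641757e-04,  9.74253317e-01,  2.25455362e-01, -6.82398819e-07]), 'force': array([0.2765773 , 0.23056597, 0.36664655]), 'wrist_torque': array([0.03045602, 0.0268009 , 0.01677155]), 'grip_force': 0.0, 'grip_width': 0.999992129920862}
```

View pics/top0b.png

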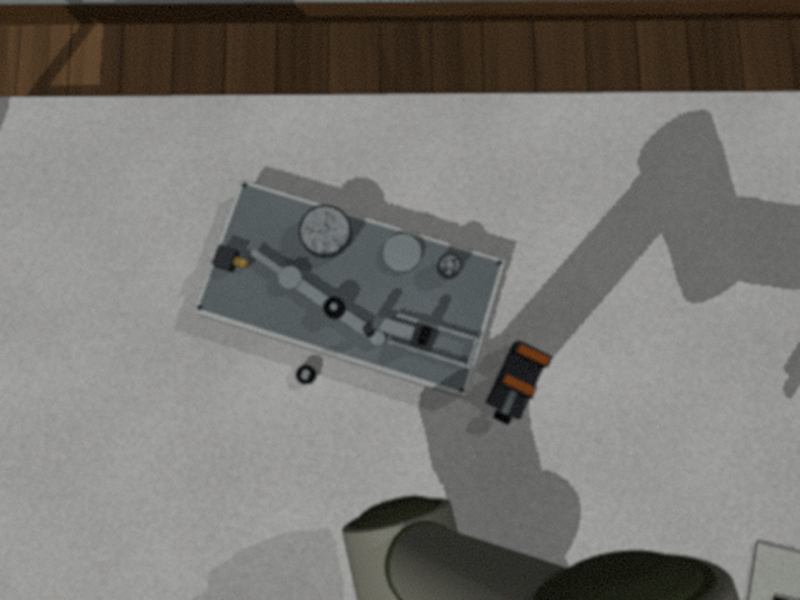

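View pics/sc0b.png

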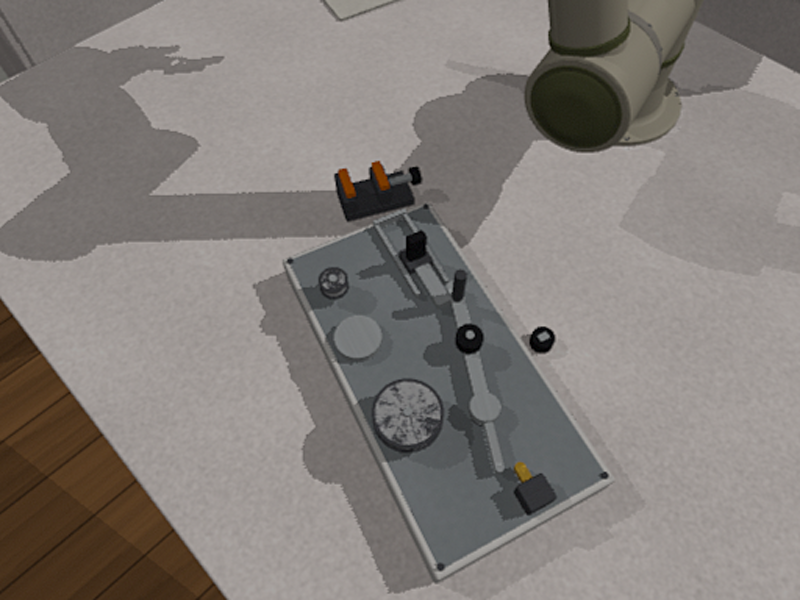

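The top view shows the drive's deck corners at about (245,184), (500,262), (463,390) and (200,308), the post top at (370,327) and the fin at (425,333). In the scene view the post top is at (460,273) and the fin top at (416,236), with the vice near the -y end (378,190) and the mount at (542,338).

```bash
python3 - <<'E'
from h import *
import pickle
a,b=pickle.load(open("c0.pkl","rb")); s=.64
D=np.array([[135,235],[135,-215],[-95,-215],[-95,235]],float)
def fit(c,px):
    W=np.array([onz(c,u*s,v*s,50)[:2] for u,v in px]); d=D-D.mean(0); w=W-W.mean(0)
    z=np.sum((w[:,0]+1j*w[:,1])*np.conj(d[:,0]+1j*d[:,1])); y=np.angle(z)
    R=np.array([[np.cos(y),-np.sin(y)],[np.sin(y),np.cos(y)]]); t=W.mean(0)-R@D.mean(0)
    print("yaw",y,"t",t,"scale",abs(z)/np.sum(d**2)); return R,t
R,t=fit(a,[(245,184),(500,262),(463,390),(200,308)])
R2,t2=fit(b,[(438,578),(287,260),(428,205),(609,477)])
for n,p,q,z in(("post",(369,326),(460,273),125),("fin",(426,331),(416,235),115)):
    for c,u in((a,p),(b,q)):
        w=onz(c,u[0]*s,u[1]*s,z)[:2]; print(n,w.round(1),"drive",(R.T@(w-t)).round(1))
T=(t+t2)/2
th=lambda q:R@(np.array([0,100])+150*np.array([-np.sin(.3-q),-np.cos(.3-q)]))+T
for q in(0,.2,.3,.42,.5,.55): print(q,th(q).round(1))
print("pivot",R@[0,100]+T)
for k in ("top0","sc0"):
    pass
i=cv2.imread("pics/top0.png")[180:240,210:320]; j=cv2.imread("pics/sc0.png")[125:205,235:345]
i=cv2.resize(i,(550,300)); j=cv2.resize(j,(550,300*80//60))[:300]
cv2.imwrite("pics/z.png",np.vstack([i,cv2.resize(cv2.imread("pics/sc0.png")[140:200,235:345],(550,300))]))
E
```

```text
yaw -0.3105281738196121 t [581.27601231 131.13136225] scale 0.9503996261128677
yaw -0.3167745365133036 t [582.39803937 132.58530684] scale 0.9715917864204755
post [528.1 103.1] drive [-42. -43.]
post [525.5 102.2] drive [-44.3 -44.6]
fin [521.4  20.4] drive [ -23.2 -123.7]
fin [517.6  20.1] drive [ -26.7 -125.2]
0 [526.4 104.2]
0.2 [552.5  89.5]
0.3 [566.6  84.2]
0.42 [584.   79.8]
0.5 [595.8  78. ]
0.55 [603.3  77.4]
pivot [612.39318499 227.07556585]
```

View pics/z.png

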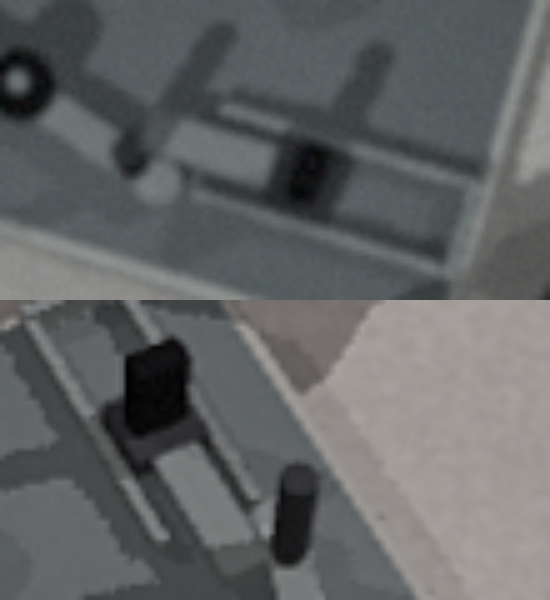

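The crop confirms both: the fin sits in its rails about 80 mm beyond the upright post. My plan is to shut the fingers, line them up with the drive, push the fin along drive -y, then push the post.

Call:
step_arm:
  increments:
    - [[5,-3.4,0],[0,0,5.5],0]
    - [[10,-6.8,0],[0,0,11],0]
    - [[15,-10.2,0],[0,0,16.5],0]
    - [[20,-13.6,0],[0,0,22],0]
    - [[25,-17,0],[0,0,27.5],0]
    - [[30,-20.4,0],[0,0,33],0]
    - [[35,-23.8,0],[0,0,38.5],0]
    - [[40,-27.2,0],[0,0,44],0]
  squeeze: 40

```text
time_s: 1.1
eef_pos: [471.1, -49.7, 231.2]
ee_rot: [0.0, 0.988, -0.158, -0.0]
force: [0.6, -0.4, 0.5]
grip_width: 0.0
grip_force: 0.0
```

Call:
step_arm:
  increments:
    - [[1.2,-5.8,0],[0,0,0],0]
    - [[2.4,-11.7,0],[0,0,0],0]
    - [[2.4,-11.7,4],[0,0,0],0]
    - [[2.4,-11.7,9],[0,0,0],0]
    - [[2.4,-11.7,9],[0,0,0],0]

```text
time_s: 1.72
eef_pos: [527.5, 52.6, 138.6]
ee_rot: [0.0, 0.988, -0.156, -0.004]
force: [0.7, 0.2, 0.2]
grip_width: -0.0
grip_force: 0.0
```

```bash
python3 - <<'E'
from h import *
b=cap("scene","sc1"); 
cv2.imwrite("pics/sc1b.png",cv2.resize(cv2.imread("pics/sc1.png")[70:310,170:430],(650,600)))
print(ctrl.sense()["eef_pos"])
E
```

```text
[529.05702338  52.31928133 141.24743733]
```

View pics/sc1b.png

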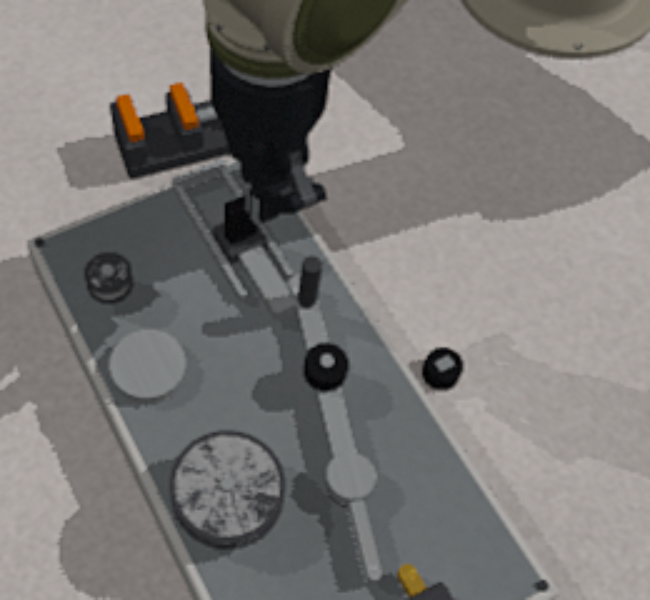

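The fingertips are dark against dark near crop (285,200), just right of the fin (240,212). I'll project the TCP into the picture to see what is finger.

```bash
python3 - <<'E'
from h import *
b=cap("scene","sc2"); p=ctrl.sense()["eef_pos"]; print(p)
k=8; x0,y0=225,100
i=cv2.imread("pics/sc2.png")[100:170,225:325]; i=cv2.resize(i,None,fx=k,fy=k,interpolation=cv2.INTER_CUBIC)
i=np.clip((i/255.)**.5*255,0,255).astype(np.uint8)
ex=np.array([.95,-.312,0]);ey=np.array([-.312,-.95,0])
for d,c in((p,(0,0,255)),(p+[0,0,73],(0,255,0)),(p+11*ex,(255,0,0)),(p+14*ey,(255,255,0)),(p-14*ey,(255,255,0)),(p-[0,0,50],(255,0,255))):
    u,v=proj(b,d); cv2.circle(i,(int((u-x0)*k),int((v-y0)*k)),5,c,-1)
cv2.imwrite("pics/sc2z.png",i)
E
```

```text
[529.9565666   52.14891018 142.71736955]
```

View pics/sc2z.png

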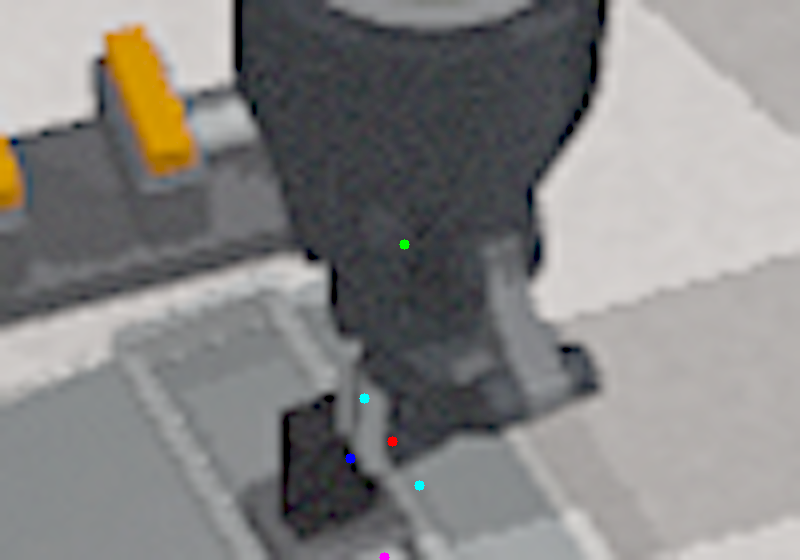

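The view is ambiguous: a part sticks out to the right at about (580,375), on the robot side of the TCP. I'll check it from the top camera.

```bash
python3 - <<'E'
from h import *
a=ctrl.capture("top"); b=ctrl.capture("scene"); s=ctrl.sense(); p=s["eef_pos"]; print(p,s["ee_rot"],s["grip_width"],s["joints"].round(3))
ex=np.array([.95,-.312,0]);ey=np.array([-.312,-.95,0]); out=[]
for c,z in((a,0),(b,-20)):
    k=6; u0,v0=map(int,proj(c,p)); x0,y0=u0-33,v0-(65 if c is b else 50)
    i=cv2.cvtColor(c["img"],cv2.COLOR_RGB2BGR)[y0:y0+100,x0:x0+66]; i=cv2.resize(i,None,fx=k,fy=k,interpolation=cv2.INTER_CUBIC)
    i=np.clip((i/255.)**.45*255,0,255).astype(np.uint8)
    for d,q in((p,(0,0,255)),(p+[0,0,73],(0,255,0)),(p+30*ex,(255,0,0)),(p-30*ex,(255,0,0)),(p+30*ey,(255,255,0)),(p-30*ey,(255,255,0))):
        u,v=proj(c,d); cv2.circle(i,(int((u-x0)*k),int((v-y0)*k)),4,q,-1)
    out.append(i)
cv2.imwrite("pics/two.png",np.hstack(out))
E
```

```text
[530.38831064  52.07664039 143.48947809] [-8.12265935e-05  9.87745344e-01 -1.56063979e-01  1.77828053e-03] -0.0012602566331861805 [-0.122  0.413  1.598  0.     1.127  1.762]
```

View pics/two.png

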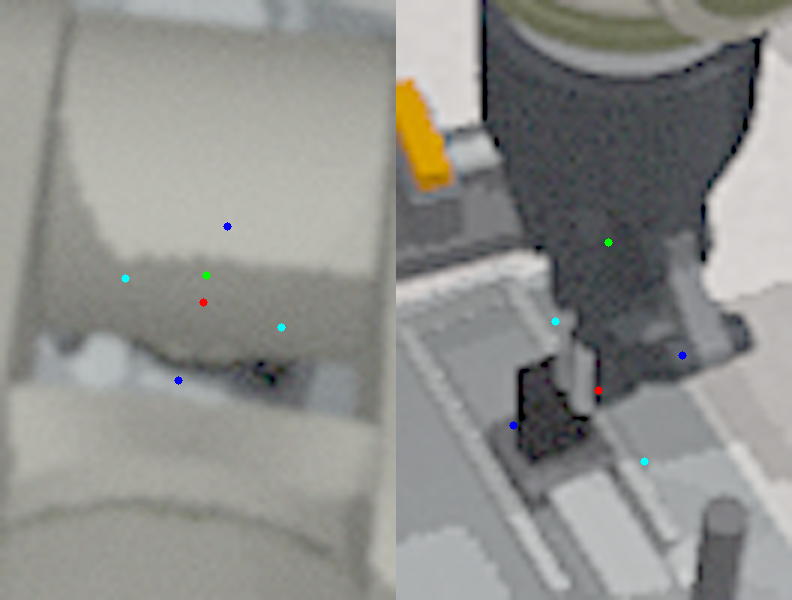

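The gripper shape is still unclear, so I'll open the fingers up here, clear of everything, and compare.

Call:
step_arm:
  increments:
    - [[0,0,-1],[0,0,0],100]
    - [[0,0,-1],[0,0,0],100]
    - [[0,0,-1],[0,0,0],100]
    - [[0,0,-1],[0,0,0],100]
    - [[0,0,-1],[0,0,0],100]
    - [[0,0,-1],[0,0,0],100]

```text
time_s: 2.68
eef_pos: [529.3, 52.3, 151.2]
ee_rot: [0.0, 0.988, -0.156, -0.0]
force: [0.3, 0.0, -0.3]
grip_width: 0.999
grip_force: 0.0
```

```bash
python3 - <<'E'
from h import *
b=ctrl.capture("scene"); s=ctrl.sense(); p=s["eef_pos"]; print(p,s["grip_width"])
ex=np.array([.95,-.312,0]);ey=np.array([-.312,-.95,0]); out=[]
k=6; x0,y0=225,85
for i in (cv2.imread("pics/sc2.png"),cv2.cvtColor(b["img"],cv2.COLOR_RGB2BGR)):
    i=i[y0:y0+100,x0:x0+66]; i=cv2.resize(i,None,fx=k,fy=k,interpolation=cv2.INTER_CUBIC)
    i=np.clip((i/255.)**.35*255,0,255).astype(np.uint8); out.append(i)
for d,q in((p,(0,0,255)),(p+[0,0,73],(0,255,0)),(p+42*ey+[0,0,13],(255,255,0)),(p-42*ey+[0,0,13],(255,255,0))):
        u,v=proj(b,d); cv2.circle(i,(int((u-x0)*k),int((v-y0)*k)),4,q,-1)
cv2.imwrite("pics/two2.png",np.hstack(out))
E
```

```text
[529.31499291  52.35210469 151.19699559] 0.9990732667328365
```

View pics/two2.png

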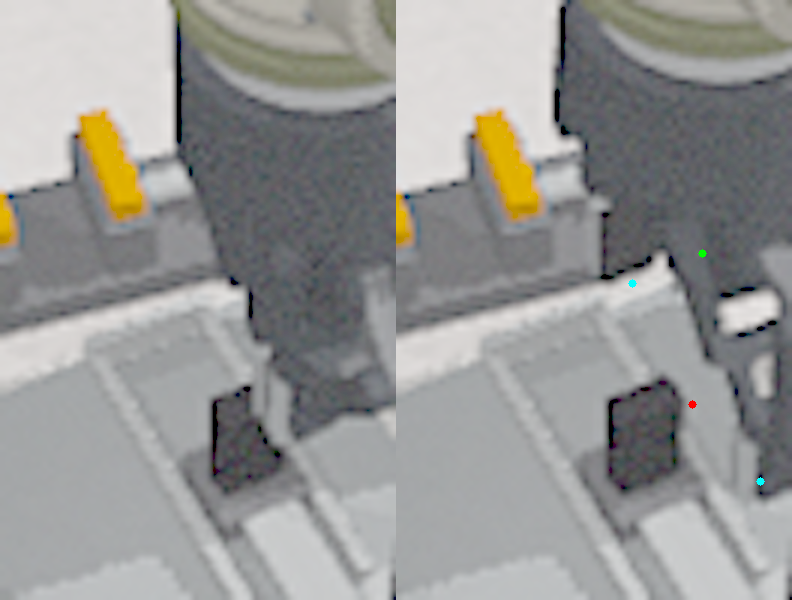

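The closing line runs along drive y as it should, and the sloping dark part is the knuckle linkage, which flares out above the shut tips. So I'll grip the fin (14 mm along y) and drag it, rather than push it with the sloped finger backs.

Call:
step_arm:
  increments:
    - [[0,3.4,0],[0,0,0],50]
    - [[0,3.4,0],[0,0,0],50]
    - [[0,3.4,3.5],[0,0,0],50]
    - [[0,3.4,6.7],[0,0,0],50]
    - [[0,3.4,6.7],[0,0,0],50]
    - [[0,3.4,6.7],[0,0,0],50]
  squeeze: 25

```text
time_s: 3.48
eef_pos: [519.6, 20.2, 85.5]
ee_rot: [-0.0, 0.988, -0.156, 0.001]
force: [0.6, -0.1, -0.4]
grip_width: 0.5
grip_force: 0.0
```

Call:
step_arm:
  increments:
    - [[0,0,0],[0,0,0],0]
    - [[0,0,0],[0,0,0],0]
    - [[0,0,0],[0,0,0],0]
    - [[0,0,0],[0,0,0],0]
    - [[0,0,0],[0,0,0],0]

```text
time_s: 4.1
eef_pos: [519.5, 20.1, 85.4]
ee_rot: [-0.0, 0.988, -0.156, 0.001]
force: [-1.3, 1.5, 6.5]
grip_width: 0.16
grip_force: 29.0
```

Call:
step_arm:
  increments:
    - [[0,0.5,0],[0,0,0],0]
    - [[0,1,0],[0,0,0],0]
    - [[0,1.5,0],[0,0,0],0]
    - [[0,2,0],[0,0,0],0]
    - [[0,2.5,0],[0,0,0],0]
    - [[0,3,0],[0,0,0],0]
    - [[0,3.4,0],[0,0,0],0]
    - [[0,3.4,0],[0,0,0],0]

```text
time_s: 5.1
eef_pos: [508.9, -12.6, 85.4]
ee_rot: [0.0, 0.988, -0.156, 0.001]
force: [-1.1, 0.3, 7.1]
grip_width: 0.155
grip_force: 29.1
```

Call:
step_arm:
  increments:
    - [[0,0.3,0],[0,0,0],0]
    - [[0,0.6,0],[0,0,0],0]
    - [[0,0.8,0],[0,0,0],0]
    - [[0,0.8,0],[0,0,0],0]

```text
time_s: 5.6
eef_pos: [507.4, -17.4, 85.4]
ee_rot: [-0.003, 0.988, -0.156, 0.002]
force: [8.0, 19.1, 5.7]
grip_width: 0.159
grip_force: 28.8
```

Call:
step_arm:
  increments:
    - [[0,0.2,0],[0,0,0],0]
    - [[0,0.3,0],[0,0,0],0]
    - [[0,0.3,0],[0,0,0],0]

```text
time_s: 5.98
eef_pos: [507.2, -17.9, 85.5]
ee_rot: [-0.005, 0.988, -0.156, 0.003]
force: [12.8, 35.2, 3.2]
grip_width: 0.158
grip_force: 28.9
```

The end stop is solid: 35 N with only 0.6 mm more travel. I'll relax the pull, open and lift.

Call:
step_arm:
  increments:
    - [[0,-0.35,0],[0,0,0],0]
    - [[0,-0.35,0],[0,0,0],0]
    - [[0,-0.35,0],[0,0,0],45]
    - [[0,-0.35,0],[0,0,0],45]
    - [[0,-0.35,0],[0,0,0],45]
    - [[0,-0.35,-4],[0,0,0],45]
    - [[0,-0.35,-8],[0,0,0],45]
    - [[0,-0.35,-8],[0,0,0],45]

```text
time_s: 6.98
eef_pos: [507.3, -20.0, 166.9]
ee_rot: [0.0, 0.988, -0.156, 0.003]
force: [-0.4, 0.4, -1.2]
grip_width: 0.449
grip_force: 0.0
```

Call:
step_arm:
  increments:
    - [[-2.4,-6,0],[0,0,0],0]
    - [[-4.7,-12.3,0],[0,0,0],0]
    - [[-4.7,-12.3,0],[0,0,0],0]
    - [[-4.7,-12.3,0],[0,0,0],0]
    - [[-4.7,-12.3,4],[0,0,0],0]
    - [[-4.7,-12.3,7.5],[0,0,0],0]
    - [[-4.7,-12.3,7.5],[0,0,0],0]

```text
time_s: 7.85
eef_pos: [498.1, 110.6, 87.3]
ee_rot: [0.0, 0.988, -0.157, -0.003]
force: [0.4, -0.5, 0.4]
grip_width: 0.0
grip_force: 0.0
```

```bash
python3 - <<'E'
from h import *
b=cap("scene","sc3"); s=ctrl.sense(); p=s["eef_pos"]; print(p,s["force"].round(1))
i=cv2.imread("pics/sc3.png")[85:235,200:400]; i=np.clip((i/255.)**.5*255,0,255).astype(np.uint8)
cv2.imwrite("pics/sc3z.png",cv2.resize(i,(800,600),interpolation=cv2.INTER_CUBIC))
E
```

```text
[499.23657672 110.84480224  89.13323162] [ 0.5 -0.8  0.5]
```

View pics/sc3z.png

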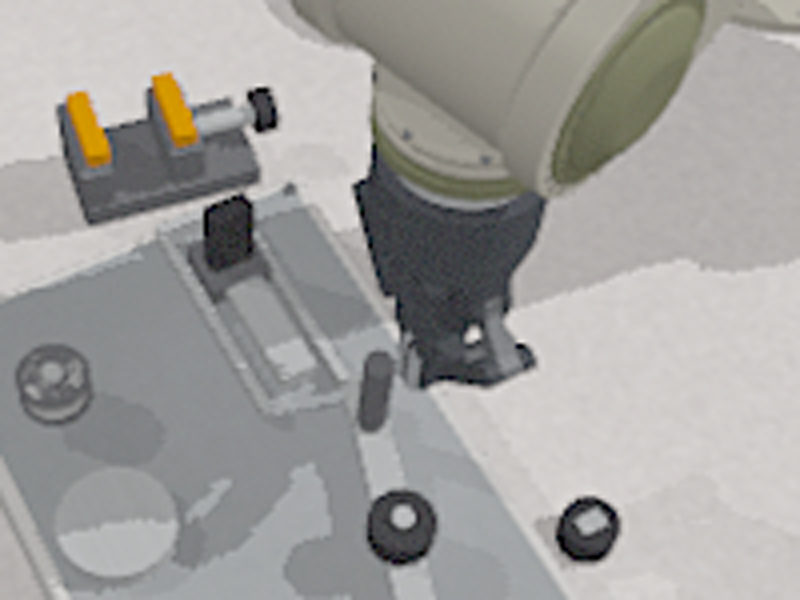

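The lock's fin now stands at the outer end of its rails (crop 228,235). The shut fingers (410,370) are just on the robot side of the post (375,390). Next I push along the arc.

Call:
step_arm:
  increments:
    - [[0.6,0,0],[0,0,0],0]
    - [[1.2,0.1,0],[0,0,0],0]
    - [[1.8,0.2,0],[0,0,0],0]
    - [[2.4,0.4,0],[0,0,0],0]
    - [[3,0.5,0],[0,0,0],0]
    - [[3.6,0.6,0],[0,0,0],0]
    - [[3.6,0.6,0],[0,0,0],0]

```text
time_s: 8.78
eef_pos: [531.3, 94.8, 89.9]
ee_rot: [0.0, 0.988, -0.156, -0.001]
force: [-7.8, -1.1, 3.3]
grip_width: 0.003
grip_force: 3.6
```

Call:
step_arm:
  increments:
    - [[0.8,0.1,0],[0,0,0],0]
    - [[1.6,0.1,0],[0,0,0],0]
    - [[2.4,0.1,0],[0,0,0],0]
    - [[3.2,0,0],[0,0,0],0]
    - [[4,-0.1,0],[0,0,0],0]
    - [[4.6,-0.2,0],[0,0,0],0]
    - [[5.1,-0.3,0],[0,0,0],0]
    - [[5.1,-0.3,0],[0,0,0],0]

```text
time_s: 9.78
eef_pos: [579.8, 81.7, 89.2]
ee_rot: [0.001, 0.988, -0.156, -0.002]
force: [-10.4, -3.6, 1.7]
grip_width: 0.001
grip_force: 4.4
```

```bash
python3 - <<'E'
from h import *
b=cap("scene","sc4"); s=ctrl.sense(); p=s["eef_pos"]; print(p,s["force"].round(1))
i=cv2.imread("pics/sc4.png")[85:385,180:480]; 
R=np.array([[np.cos(-.3137),-np.sin(-.3137)],[np.sin(-.3137),np.cos(-.3137)]]); T=np.array([581.8,131.9])
i=cv2.resize(i,(600,600),interpolation=cv2.INTER_CUBIC); i=np.clip((i/255.)**.6*255,0,255).astype(np.uint8)
for q in(.42,.5,.55,.62):   # predicted roller-top centres
    w=R@(np.array([0,100])+85*np.array([-np.sin(.3-q),-np.cos(.3-q)]))+T; u,v=proj(b,[*w,88]); print(q,"roller px",(u-180)*2,(v-85)*2)
cv2.imwrite("pics/sc4z.png",i)
E
```

```text
[579.72320406  81.70197052  89.23674484] [-9.9 -2.6  0.2]
0.42 roller px 206.87699645743362 272.47391738807215
0.5 roller px 201.100043722666 276.35119919846386
0.55 roller px 197.6610774875992 278.99967461906556
0.62 roller px 193.0866749887905 282.9879877145079
```

View pics/sc4z.png

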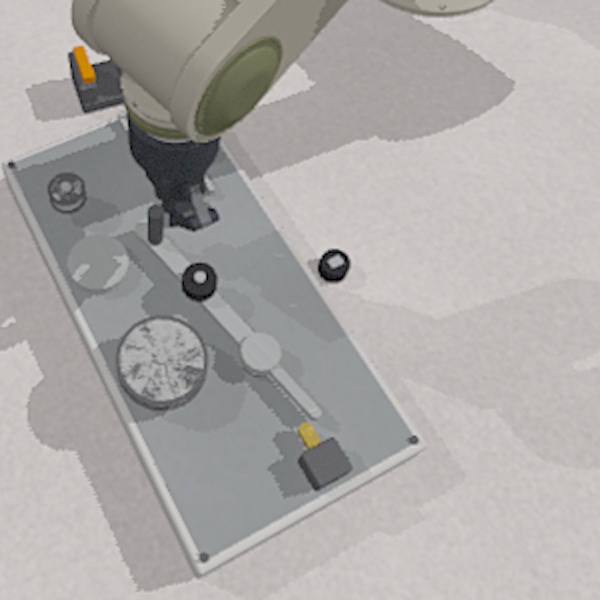

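The arm has swung to q of about 0.52 (roller at (199,278)), its tail is clear of the pawl, and the post rests against the fingers at about 10 N. One short hold, then I hand in.

Call:
step_arm:
  increments:
    - [[0,0,0],[0,0,0],0]
    - [[0,0,0],[0,0,0],0]
    - [[0,0,0],[0,0,0],0]
    - [[0,0,0],[0,0,0],0]

```text
time_s: 10.32
eef_pos: [579.6, 81.7, 89.3]
ee_rot: [0.001, 0.988, -0.156, -0.002]
force: [-10.5, -3.4, 0.6]
grip_width: -0.003
grip_force: 4.4
```

```bash
python3 -c "
from rig import ctrl
s=ctrl.sense(); print(s['eef_pos'],s['force'],abs(s['dq']).max())
print(ctrl.finish_job())"
```

```text
[579.60615659  81.71118828  89.26581587] [-10.4969941   -3.42985199   0.61499669] 0.0032736588743704138
the job is handed in; nothing more can be done
None
```

I slid the lock out to its end stop, then pushed the tensioner to about 0.52 rad, past its click, and handed the job in at about 10 s with the fingers holding it still against roughly 11 N of spring load; no loose items were touched.

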